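# Return the gauge pin and present the pin stand

### The job

Pull the steel gauge pin straight up out of the turned hub it is standing in and push it fully home, upright, in the one empty hole of the gauge-pin stand while the stand is on the bench. Then take the stand by its handle, lift it about 10 cm clear of the bench and hold it level and still in the air, all four pins in it, so that I can take it from you: finish while still holding it, do not put it down or let go. Leave the hub and everything else on the bench where it is.

Things in the scene. Friction and masses are not known exactly. Their poses are not given: they have to be found in the camera images.
- stand: Gauge-pin stand: grey plastic block 64 (x) by 200 (y) by 40 mm high, aluminium handle in the middle, about 0.5 kg, loose, any yaw, left or right of the robot. Origin: centre of underside, z up. Four holes in a row at x = 0, y = -80, -50, +50, +80 mm: 12.5 mm across, 30 mm deep from the top (floor 10 mm up), 3 mm 45-degree countersink. The outer one at y = +80 is empty, the others hold pins.
- stand_grip (a point): Centre of the stand's handle bar, 87 mm above its underside at x = y = 0, over the balance point; axes of the stand. The bar is 14 mm thick (x), 68 mm long (y), 18 mm high (78 to 96 mm above the underside), on two 10 mm posts at y = -26 and +26 mm rising from the block's top. Grip it from above across its 14 mm.
- stand_hole (a point): Centre of the mouth of the stand's empty hole, level with the block's top (40 mm above the underside); same axes as the stand.
- pin_center (a point): Gauge pin to return: plain steel cylinder, 10 mm diameter, 70 mm long, 43 g, flat ends, the lower with a 1 mm chamfer. This point is its centre; z along the pin. At the start it stands upright and loose in the hub's bore, foot on the bench, its upper 42 mm showing. Fully home in the stand its centre is 5 mm above the block's top and 40 mm of it shows.
- stored0_center (a point): Centre of a stored pin (10 mm by 70 mm, the same as the loose one), standing in the stand's hole at y = -80 mm; z along the pin.
- stored1_center (a point): Centre of a stored pin (the same) in the stand's hole at y = -50 mm.
- stored2_center (a point): Centre of a stored pin (the same) in the stand's hole at y = +50 mm, 30 mm from the empty hole.
- hub: Turned steel hub in which the pin stands: flange 64 mm in diameter and 12 mm thick, boss 38 mm in diameter, 28 mm high in all, with a 12.5 mm bore right through. 0.42 kg, loose on the bench. Origin: centre of the underside.
- hub2: A second hub, the same but empty, on the bench between the two sides. Leave alone. Origin: centre of the underside.
- caliper: Digital caliper lying across the bench beyond the task things, 235 mm long (its y), about 70 mm wide over the jaws, 15 mm thick. Leave alone. Origin: under the middle of its beam.
- micrometer: Outside micrometer lying flat, about 150 mm long (its x), 45 mm wide, 19 mm high. Leave alone. Origin: on the bench under its spindle line.
- vblocks: A pair of steel V-blocks on a 70 mm by 130 mm plate, 48 mm high, far side of the bench. Leave alone. Origin: centre of the underside.
- shaft_center (a point): Middle of a turned aluminium shaft, 18 mm in diameter and 180 mm long, resting level in the V-blocks. Leave alone. Its y is along the shaft.
- dial_stand: Dial indicator on a magnetic base with a column, 225 mm high, base 60 mm by 50 mm, at the left. Leave alone. Origin: centre of the underside.

How it is judged:
On the way:
1. the pin is fully home and upright in the empty hole while the stand is on the bench, level (z of pin_center in the frame of stand_hole between -0.001 and 0.01 m and x of pin_center in the frame of stand_hole between -0.005 and 0.005 m and y of pin_center in the frame of stand_hole between -0.005 and 0.005 m and angle between the z axis of pin_center and the z axis of stand_hole, either way round below 0.15 rad and height (world z) of stand below 0.006 m and angle between stand's own z axis and vertical below 0.05 rad), for 0.3 s.
At the end, for the whole second after the job is handed in: Stand held by its handle bar (fingers over 2 N, within 30 mm of mid-bar), underside 50-180 mm up, within 0.10 rad of level, under 0.03 m/s and 0.15 rad/s, resting on nothing else; the returned and three stored pins each within 5 mm of seated and 0.15 rad of upright in their holes (height (world z) of stand between 0.05 and 0.18 m and angle between stand's own z axis and vertical below 0.1 rad and linear speed of stand below 0.03 m/s and angular speed of stand below 0.15 rad/s and distance between the grasp point and stand_grip below 0.03 m and contact force between the fingers and stand above 2 N and contact force between stand and hub below 0.2 N and contact force between stand and hub2 below 0.2 N and contact force between stand and vblocks below 0.2 N and contact force between stand and shaft below 0.2 N and contact force between stand and dial_stand below 0.2 N and z of pin_center in the frame of stand_hole between -0.001 and 0.01 m and x of pin_center in the frame of stand_hole between -0.005 and 0.005 m and y of pin_center in the frame of stand_hole between -0.005 and 0.005 m and angle between the z axis of pin_center and the z axis of stand_hole, either way round below 0.15 rad and z of stored0_center in the frame of stand_grip between -0.048 and -0.037 m and x of stored0_center in the frame of stand_grip between -0.005 and 0.005 m and y of stored0_center in the frame of stand_grip between -0.085 and -0.075 m and angle between the z axis of each of stored0_center, stored1_center, stored2_center and the z axis of stand_grip, either way round below 0.15 rad and z of stored1_center in the frame of stand_grip between -0.048 and -0.037 m and x of stored1_center in the frame of stand_grip between -0.005 and 0.005 m and y of stored1_center in the frame of stand_grip between -0.055 and -0.045 m and z of stored2_center in the frame of stand_grip between -0.048 and -0.037 m and x of stored2_center in the frame of stand_grip between -0.005 and 0.005 m and y of stored2_center in the frame of stand_grip between 0.045 and 0.055 m); the arm keeps its last pose, push and grip.
It fails at once if the hub, the other hub, the caliper, micrometer, V-blocks, shaft or dial stand has been shifted or lifted by more than 30 mm (distance of any of hub, hub2, caliper, micrometer, vblocks, shaft_center, dial_stand from where it was at the start of the episode above 0.03 m).
It fails at once if one of them has been tipped over (more than 0.5 rad) (angle between any of hub, hub2, caliper, micrometer, vblocks, dial_stand's own z axis and vertical above 0.5 rad).
It fails at once if the stand has been tipped by more than 0.35 rad (angle between stand's own z axis and vertical above 0.35 rad).
It also fails if it takes over 59 s, if anything falls off the work surface, if the arm or the gripper's body presses on something with over 40 N, if the wrist force passes 120 N, or if a joint passes its speed limit or range.

### The arm

A 6-joint arm with a two-finger parallel gripper is mounted at the origin on the work surface. World frame = base frame: x ahead of the robot, y to its left, z up, the work surface at z = 0. Lengths are in m, angles in rad, forces in N, time in s.
With the tool pointing down it reaches from about 0.35 to 0.775 m from the base axis. Payload 7.3 kg.
Tool frame: the origin (TCP) lies between the finger pads; the fingertips stand ctrl.tips_ahead ahead of it and the grasp point (between the pads) lies 3 mm ahead of it (ctrl.tips_ahead is the distance from the TCP to the fingertips, in m); z points along the fingers, y is the direction in which the jaws open and shut (so a half turn about z gives the same grasp; the last joint's range is limited). The gripper opens to 92 mm and grips with 3 to 60 N. Pads are 19 mm wide; open, the fingers measure 130 mm over their backs; the gripper's body (75 mm by 190 mm) begins 47 mm behind the grasp point.
Start: joints at [1.167, 0.342, 1.524, -0, 1.275, -0.146], TCP at [0.134, 0.508, 0.249] pointing down, gripper open.
Joint ranges: [-2.53, 2.53], [-0.77, 2.02], [0.04, 2.7], [-1, 4.14], [0.28, 2.66], [-3.11, 3.11]. Speed limits (rad/s): [2.57, 2.57, 3.14, 3.14, 3.14, 3.14].

### API

Orientations are given as a 3x3 rotation matrix whose columns are the frame's x, y, z axes.
In Python, from plant import ctrl, get_image, order, spot_in, trace gives the robot as it stands.
- The arm moves only by the tool apply_moves, never from a script. Its argument "plan" is a list of rows, each a list of 7 numbers: the opening in per cent of the stroke, from 0 (shut) to 100 (fully open), then the shift along the world's x, y, z in m, then the turn, a rotation vector about the world's x, y, z in rad. A call has exactly 8 rows; each row is the pose to reach, as a shift and turn from the pose commanded when the call began; what a row does not reach only later rows make up. A row lasts 1/8 s, in which the tool goes at most 62.5 mm and 10.7 degrees, less where a joint would pass 70% of its speed; a pose out of reach is approached as far as the arm can. A call with a gripper value outside its range is refused whole. The fingers move at their own pace and stop on an object; the grip force is fixed at half the most. Time passes only in rows, so rows that repeat a pose let the fingers close, or fill a call up. It gives the time, the measured TCP pose, the force and the opening at its end, in the units of the state.
- ctrl.sense(): the state, without advancing time (a new reading comes with each control period).
- get_image(name): name is "scene" or "top" or "wrist"; returns a dict with "frame" (384x512x3 uint8, blue, green, red), "z_map" (384x512 float32, m along the optical axis (not along the pixel's ray), 0 where there is no reading), "camera_matrix" (3x3 intrinsics, pixels), "xyz" and "orientation" of the camera in the world. Camera axes: x right, y up, looking along -z (the intrinsics and any distortion apply to the point x, -y, -z); pixel columns grow to the right and rows downward; lengths in m; the calibration is good to about 2 mm. A picture is of the moment at which its call begins.
- order.job_done(): hands the job in, once; it reports no verdict.
Trained networks look in a picture, given as the dict that the camera call returned (one of the last four; its "shot" number tells which), for a name from the list of things; names that differ only in an ending like _2 or _b are one class to them, and where a whole thing is asked for, a point or a joint stands for the part that bears it (a point fixed in the world has none). Each returns a list of dicts, best first, with "score" (0 to 1); they miss things now and then, are a little off and sometimes report something else, mostly with a low value. They report only what shows in the picture. A call takes as long as a camera call.
- spot_in(picture, label): "centre" ([column, row] in pixels, amid what is visible of it).
- trace(picture, label): "pixels" (384x512 bool, what is visible of it) and "centre" ([column, row] in pixels, amid what is visible of it).
The state is a dict: "time": time; "q": joint angles; "dq": joint speeds; "joint_efforts": joint torques, N m; "eef_pos": TCP position; "ee_rot": TCP orientation; "wrist_force": force on the tool from outside, world axes, zero at the start; "wrist_torque": the same for the moment, N m; "gripper_width": finger opening in m.
Only numpy, scipy, OpenCV 4.12 (cv2) and the standard library are available. Lean on these libraries where they do the work, as an engineer would, in place of code of your own. Each camera call takes 0.05 s, during which the arm holds its last target.

## Working session

There is one attempt and no reset: what is moved stays moved. The work goes in short steps, Python scripts to look and compute and a tool call to move; the robot and the scene stay as the last step left them, time stands still between calls to the robot, and variables do not carry over. Pictures are saved under pics/ and viewed, and the job is handed in when it is done.

Besides the shell and the picture viewer there is one more tool, called in YAML: its name, and indented under it one key for each argument. apply_moves: Moves the arm, as the interface text tells. Its arguments: {"type":"object","properties":{"plan":{"type":"array","items":{"type":"array","items":{"type":"number"}}}},"required":["plan"]}

```bash
mkdir -p pics; ls
cat > h.py <<'E'
import numpy as np, cv2
from plant import ctrl,get_image,order,spot_in,trace
def world(p,u,v,d=None):
    K=np.array(p["camera_matrix"]);z=d if d is not None else p["z_map"][int(round(v)),int(round(u))]
    u=np.asarray(u,float);v=np.asarray(v,float)
    c=np.stack([(u-K[0,2])/K[0,0]*z,-(v-K[1,2])/K[1,1]*z,-z*np.ones_like(u)],-1)
    return c@np.array(p["orientation"]).T+np.array(p["xyz"])
def cloud(p):
    v,u=np.mgrid[0:384,0:512]
    return world(p,u,v,p["z_map"])
E
python3 - <<'E'
from h import *
s=ctrl.sense();print({k:np.round(v,3).tolist() for k,v in s.items()}, ctrl.tips_ahead)
for n in ["scene","top","wrist"]:
    p=get_image(n);cv2.imwrite(f"pics/{n}0.png",p["frame"]);print(n,p["xyz"],np.round(p["orientation"],3).tolist(),p["camera_matrix"], [k for k in p])
    for l in ["stand","stand_hole","pin_center","hub","stand_grip"]:
        print(l,[(np.round(r["centre"],1).tolist(),round(r["score"],2)) for r in spot_in(p,l)])
E
```

```text
pics
{'time': 0.0, 'q': [1.167, 0.343, 1.525, -0.0, 1.275, -0.146], 'dq': [0.001, -0.002, -0.001, -0.0, 0.0, 0.0], 'joint_efforts': [-0.002, -43.124, -24.422, 0.072, 0.056, -0.0], 'eef_pos': [0.134, 0.507, 0.248], 'ee_rot': [[-0.967, 0.255, -0.001], [0.255, 0.967, -0.001], [0.0, -0.002, -1.0]], 'wrist_force': [0.005, -0.643, -0.06], 'wrist_torque': [-0.028, -0.017, -0.02], 'gripper_width': 0.092} 0.022
scene [1.27551142 0.86527354 1.01272144] [[-0.757, -0.424, 0.497], [0.653, -0.514, 0.556], [0.02, 0.746, 0.666]] [[491.39159546   0.         253.1317973 ]
 [  0.         491.39159546 194.56326972]
 [  0.           0.           1.        ]] ['frame', 'z_map', 'camera_matrix', 'xyz', 'orientation', 'shot']
stand [([302.1, 219.7], 0.84)]
stand_hole [([300.3, 219.5], 0.91), ([188.8, 219.8], 0.33)]
pin_center [([235.7, 271.3], 0.66)]
hub [([223.7, 204.0], 0.79), ([199.9, 163.8], 0.52)]
stand_grip [([303.2, 220.3], 0.78)]
top [0.47620275 0.08674194 1.0432884 ] [[-0.001, 0.992, -0.125], [-1.0, 0.0, 0.006], [0.006, 0.125, 0.992]] [[380.40262001   0.         258.7384339 ]
 [  0.         380.40262001 187.5958544 ]
 [  0.           0.           1.        ]] ['frame', 'z_map', 'camera_matrix', 'xyz', 'orientation', 'shot']
stand [([204.5, 228.8], 0.73)]
stand_hole [([203.2, 225.4], 0.89)]
pin_center [([202.6, 224.7], 0.44)]
hub [([282.4, 182.8], 0.83), ([364.2, 202.9], 0.71), ([204.8, 142.5], 0.65)]
stand_grip [([203.9, 226.0], 0.9), ([286.1, 181.8], 0.3)]
wrist [0.05431025 0.5281801  0.38465099] [[0.255, -0.922, -0.292], [0.967, 0.243, 0.077], [0.0, -0.302, 0.953]] [[319.06454588   0.         260.90098747]
 [  0.         319.06454588 193.99288333]
 [  0.           0.           1.        ]] ['frame', 'z_map', 'camera_matrix', 'xyz', 'orientation', 'shot']
stand []
stand_hole []
pin_center []
hub []
stand_grip []
```

View pics/scene0.png

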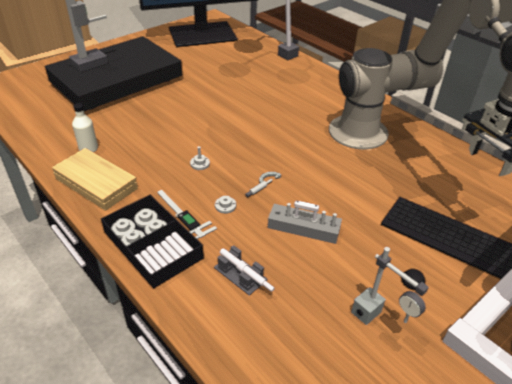

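View pics/top0.png

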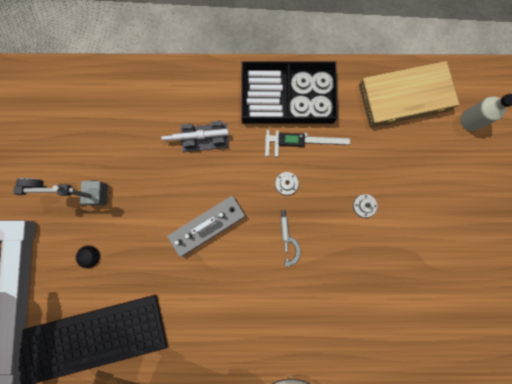

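The scene picture shows the pin hub at about (200,162) and the stand at (303,222). In the top picture they are at (365,206) and (207,227), and the empty hole is at about (232,209), the right-hand end. hub2 is at (287,183). Next I measure with depth.

```bash
cat > m.py <<'E'
from h import *
p=get_image("top")
c=cloud(p)
cv2.imwrite("pics/topz.png",cv2.resize(p["frame"][170:270,150:400],None,fx=3,fy=3,interpolation=cv2.INTER_CUBIC))
print("bench z",np.median(c[250:300,250:400,2]))
# pin hub
w=c[185:225,345:385].reshape(-1,3)
for lo,hi in [(.006,.018),(.02,.034),(.05,.09)]:
    m=w[(w[:,2]>lo)&(w[:,2]<hi)];print("hub",lo,len(m),m.mean(0),m.min(0),m.max(0)) if len(m) else None
w=c[190:265,160:252].reshape(-1,3)
m=w[(w[:,2]>.03)&(w[:,2]<.048)]
r=cv2.minAreaRect((m[:,:2]*1000).astype(np.float32));print("block top",len(m),m.mean(0),r)
m=w[(w[:,2]>.088)&(w[:,2]<.11)]
r=cv2.minAreaRect((m[:,:2]*1000).astype(np.float32));print("handle",len(m),m.mean(0),r)
m=w[(w[:,2]>.06)&(w[:,2]<.086)];print("pins",np.round(m,3).tolist())
p=get_image("scene");c=cloud(p)
cv2.imwrite("pics/scz.png",cv2.resize(p["frame"][130:250,170:370],None,fx=4,fy=4,interpolation=cv2.INTER_CUBIC))
w=c[140:175,185:215].reshape(-1,3)
for lo,hi in [(.006,.018),(.02,.034),(.04,.09)]:
    m=w[(w[:,2]>lo)&(w[:,2]<hi)];print("Shub",lo,len(m),m.mean(0),m.min(0),m.max(0)) if len(m) else None
w=c[195:245,260:345].reshape(-1,3)
m=w[(w[:,2]>.034)&(w[:,2]<.046)]
r=cv2.minAreaRect((m[:,:2]*1000).astype(np.float32));print("S block top",len(m),m.mean(0),r)
m=w[(w[:,2]>.09)&(w[:,2]<.11)]
r=cv2.minAreaRect((m[:,:2]*1000).astype(np.float32));print("S handle",len(m),m.mean(0),r)
E
python3 m.py
```

```text
bench z -0.0005086547585483325
hub 0.006 268 [ 0.55756324 -0.20554697  0.01123967] [ 0.5288776  -0.23989536  0.00614518] [ 0.58935408 -0.17716231  0.01755118]
hub 0.02 129 [ 0.55798136 -0.20627545  0.02743259] [ 0.54132044 -0.22633852  0.02053812] [ 0.57648351 -0.18986509  0.03291153]
hub 0.05 20 [ 0.55799464 -0.20769168  0.0657304 ] [ 0.55418219 -0.21356824  0.05159685] [ 0.5621722  -0.2043746   0.07337864]
block top 1637 [0.50239168 0.21968765 0.03970575] ((503.0906982421875, 220.5949249267578), (64.40483856201172, 199.82994079589844), 32.07178497314453)
handle 155 [0.50319289 0.21936033 0.09480232] ((502.93927001953125, 220.1071319580078), (14.046276092529297, 67.5634765625), 32.14176940917969)
pins [[0.533, 0.181, 0.08], [0.533, 0.179, 0.077], [0.533, 0.176, 0.079], [0.531, 0.181, 0.08], [0.531, 0.179, 0.082], [0.531, 0.176, 0.079], [0.531, 0.174, 0.081], [0.528, 0.181, 0.081], [0.528, 0.179, 0.081], [0.528, 0.176, 0.078], [0.528, 0.174, 0.079], [0.526, 0.179, 0.08], [0.526, 0.176, 0.08], [0.526, 0.175, 0.065], [0.51, 0.196, 0.08], [0.498, 0.216, 0.083], [0.485, 0.236, 0.08], [0.
[... 778 characters left out ...]
0.288, 0.079]]
Shub 0.006 127 [ 0.56331624 -0.19783201  0.01131699] [ 0.50821569 -0.26638853  0.00602753] [ 0.61441292 -0.17411984  0.01755864]
Shub 0.02 77 [ 0.55875191 -0.20291208  0.0264371 ] [ 0.53880203 -0.22356091  0.02000691] [ 0.57662399 -0.18421449  0.03229053]
Shub 0.04 26 [ 0.55788584 -0.20556198  0.05732022] [ 0.5528634  -0.21043784  0.04009433] [ 0.56250287 -0.20163679  0.07063375]
S block top 1065 [0.50499326 0.22464093 0.03938271] ((500.8481750488281, 221.7164764404297), (72.351318359375, 199.50038146972656), 32.467411041259766)
S handle 100 [0.50306172 0.22356274 0.09445885] ((501.7572326660156, 222.49032592773438), (18.703563690185547, 65.03254699707031), 30.802658081054688)
```

apply_moves:
  plan:
    - [100,0.03,-0.046,0,0,0,-0.094]
    - [100,0.06,-0.092,0,0,0,-0.188]
    - [100,0.09,-0.138,0,0,0,-0.282]
    - [100,0.12,-0.184,0,0,0,-0.376]
    - [100,0.16,-0.23,0,0,0,-0.47]
    - [100,0.2,-0.276,0,0,0,-0.564]
    - [100,0.24,-0.322,0,0,0,-0.658]
    - [100,0.28,-0.37,0,0,0,-0.753]

```text
time: 2.0
eef_pos: [0.415, 0.136, 0.2491]
ee_rot: [[-0.528, 0.849, 0.001], [0.849, 0.528, 0.0], [-0.0, 0.001, -1.0]]
wrist_force: [-0.0, 1.3, 0.0]
gripper_width: 0.0917
```

```bash
cat > s.py <<'E'
from h import *
s=ctrl.sense();R=s['ee_rot'];print(s['time'],np.round(s['eef_pos'],4),"yaw",np.arctan2(R[1][1],R[0][1]),"z",np.round(np.array(R)[:,2],4),"F",np.round(s['wrist_force'],2),np.round(s['wrist_torque'],3),s['gripper_width'],np.round(s['q'],3))
E
python3 s.py
python3 - <<'E'
from h import *
for n in ["wrist"]:
    p=get_image(n);cv2.imwrite(f"pics/{n}1.png",p["frame"])
E
```

```text
2.0 [0.415  0.136  0.2491] yaw 0.5568207633904593 z [ 1.1e-03  4.0e-04 -1.0e+00] F [-0.03  1.26  0.04] [-0.032  0.002  0.059] 0.09171902848734624 [ 0.141  0.179  1.748  0.     1.214 -0.416]
```

View pics/wrist1.png

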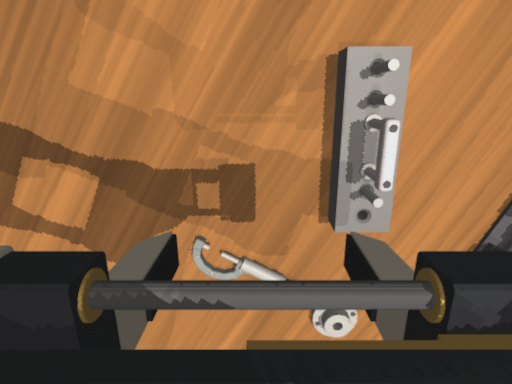

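The wrist view shows the stand at top right, with the empty hole at (363,215), the stored pins at (393,65), (388,100) and (377,203), and the bar at (390,155).

Run:
```python
from h import *
p=get_image("wrist");c=cloud(p)
w=c[30:240,320:420].reshape(-1,3)
def rect(lo,hi):
    m=w[(w[:,2]>lo)&(w[:,2]<hi)];r=cv2.minAreaRect((m[:,:2]*1000).astype(np.float32));print(lo,len(m),np.round(m.mean(0),4),r)
rect(.036,.044);rect(.09,.1)
m=w[(w[:,2]>.077)&(w[:,2]<.084)]
k=cv2.kmeans((m[:,:2]).astype(np.float32),4,None,(3,50,1e-6),5,2)[2] if len(m) else None
for n in [(.5295,.1777),(.4766,.2622),(.4605,.2877)]:
    q=m[np.hypot(*(m[:,:2]-n).T)<.009];print("pin",n,len(q),np.round(q.mean(0),4),np.round((q.max(0)+q.min(0))/2,4))
# hole: points below block top near expected
u,v=363,215
print("hole px at z40:",)
o=np.array(p["xyz"])
g=cv2.cvtColor(p["frame"],cv2.COLOR_BGR2GRAY)
d=world(p,u,v,1.)-o;print(o+d*(.04-o[2])/d[2])
cv2.imwrite("pics/hole1.png",cv2.resize(p["frame"][185:240,330:400],None,fx=8,fy=8,interpolation=cv2.INTER_CUBIC))
print(spot_in(p,"stand_hole")[:2])
```

```text
0.036 8956 [0.4916 0.2274 0.0398] ((500.78350830078125, 220.6376953125), (65.14777374267578, 200.26504516601562), 32.062950134277344)
0.09 1163 [0.4984 0.2215 0.095 ] ((499.8056335449219, 220.78964233398438), (14.102028846740723, 66.73568725585938), 31.62183380126953)
pin (0.5295, 0.1777) 85 [0.5268 0.1785 0.0797] [0.5272 0.1785 0.0795]
pin (0.4766, 0.2622) 111 [0.4738 0.2628 0.0796] [0.4741 0.2628 0.0796]
pin (0.4605, 0.2877) 117 [0.458  0.2881 0.0797] [0.4579 0.2883 0.0795]
hole px at z40:
[0.54909576 0.14638545 0.04      ]
[{'centre': [364.0, 132.1], 'score': 0.9}]
```

View pics/hole1.png

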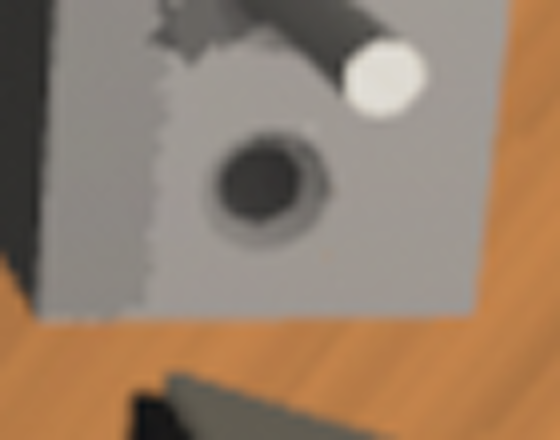

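apply_moves:
  plan:
    - [100,0.022,-0.05,0,0,0,0.003]
    - [100,0.044,-0.1,0,0,0,0.003]
    - [100,0.066,-0.15,0,0,0,0.003]
    - [100,0.088,-0.2,0,0,0,0.003]
    - [100,0.11,-0.25,0,0,0,0.003]
    - [100,0.135,-0.3,0,0,0,0.003]
    - [100,0.16,-0.35,0,0,0,0.003]
    - [100,0.185,-0.4,0,0,0,0.003]

```text
time: 3.15
eef_pos: [0.5999, -0.2617, 0.2488]
ee_rot: [[-0.536, 0.844, 0.0], [0.844, 0.536, 0.001], [0.001, 0.0, -1.0]]
wrist_force: [0.8, -0.1, -0.6]
gripper_width: 0.0918
```

```bash
python3 s.py
python3 - <<'E'
from h import *
p=get_image("wrist");c=cloud(p);cv2.imwrite("pics/wrist2.png",p["frame"])
e=np.array([.558,-.207,0])
m=c.reshape(-1,3);m=m[np.hypot(*(m-e)[:,:2].T)<.045]
for lo,hi in [(.009,.015),(.025,.031),(.066,.074)]:
    q=m[(m[:,2]>lo)&(m[:,2]<hi)];print(lo,len(q),np.round(q.mean(0),4),cv2.minEnclosingCircle((q[:,:2]*1000).astype(np.float32)) if len(q) else 0)
E
```

```text
3.15 [ 0.5999 -0.2617  0.2488] yaw 0.5657255677732318 z [ 1.e-04  8.e-04 -1.e+00] F [ 0.79 -0.11 -0.64] [-0.06  -0.001  0.028] 0.0917983070477733 [-5.290e-01  5.880e-01  1.123e+00  1.000e-03  1.431e+00 -1.094e+00]
0.009 1581 [ 0.5557 -0.2078  0.0117] ((556.0394287109375, -209.0046844482422), 31.807374954223633)
0.025 844 [ 0.556  -0.2087  0.0277] ((556.0892333984375, -209.08029174804688), 18.752016067504883)
0.066 85 [ 0.5561 -0.209   0.0698] ((556.082763671875, -208.8955078125), 4.86169958114624)
```

View pics/wrist2.png

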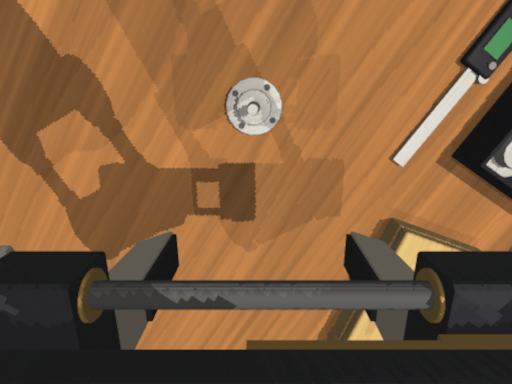

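apply_moves:
  plan:
    - [100,-0.021,0.027,-0.03,0,0,0]
    - [100,-0.042,0.0545,-0.06,0,0,0]
    - [100,-0.042,0.0545,-0.09,0,0,0]
    - [100,-0.042,0.0545,-0.115,0,0,0]
    - [100,-0.042,0.0545,-0.115,0,0,0]
    - [100,-0.042,0.0545,-0.115,0,0,0]
    - [100,-0.042,0.0545,-0.115,0,0,0]
    - [100,-0.042,0.0545,-0.115,0,0,0]

```text
time: 4.2
eef_pos: [0.5572, -0.2079, 0.1346]
ee_rot: [[-0.534, 0.846, 0.001], [0.846, 0.534, -0.001], [-0.001, 0.001, -1.0]]
wrist_force: [0.1, 0.3, -0.8]
gripper_width: 0.0916
```

```bash
python3 s.py
python3 - <<'E'
from h import *
p=get_image("wrist");c=cloud(p);cv2.imwrite("pics/wrist3.png",p["frame"])
q=get_image("scene");cv2.imwrite("pics/sc3.png",cv2.resize(q["frame"][90:210,140:290],None,fx=5,fy=5,interpolation=cv2.INTER_CUBIC))
E
```

```text
4.2 [ 0.5572 -0.2079  0.1346] yaw 0.5630496018533542 z [ 1.4e-03 -6.0e-04 -1.0e+00] F [ 0.05  0.3  -0.8 ] [-0.07   0.051  0.041] 0.09156409718538572 [-0.486  0.574  1.48   0.     1.087 -1.049]
```

View pics/wrist3.png

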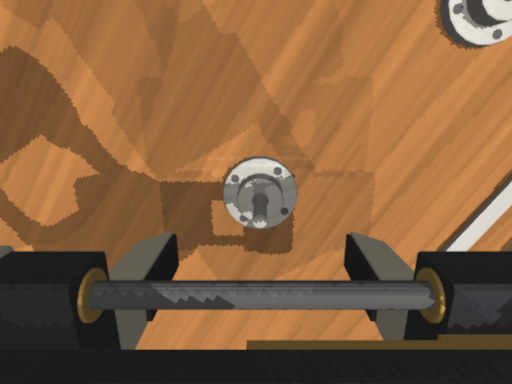

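View pics/sc3.png

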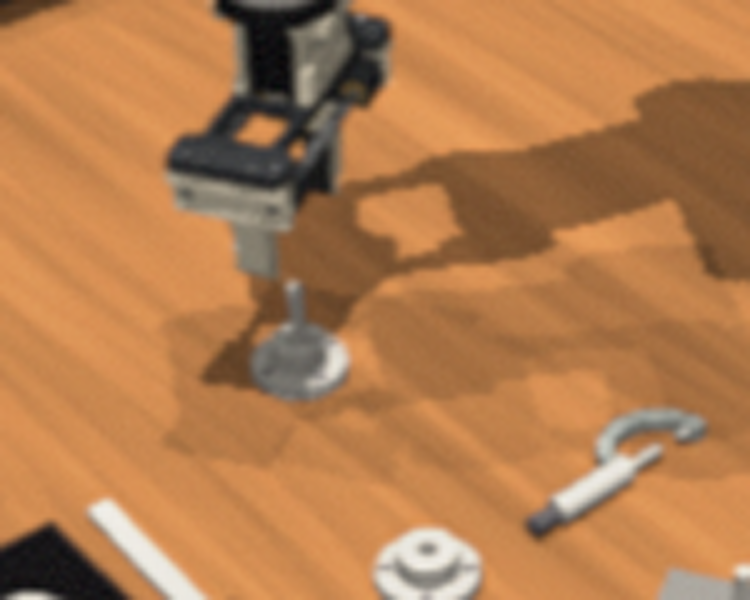

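apply_moves:
  plan:
    - [100,0,0,-0.02,0,0,0]
    - [100,0,0,-0.04,0,0,0]
    - [100,0,0,-0.06,0,0,0]
    - [100,0,0,-0.076,0,0,0]
    - [100,0,0,-0.076,0,0,0]
    - [20,0,0,-0.076,0,0,0]
    - [20,0,0,-0.076,0,0,0]
    - [20,0,0,-0.076,0,0,0]

```text
time: 5.3
eef_pos: [0.5571, -0.208, 0.0584]
ee_rot: [[-0.534, 0.846, 0.001], [0.846, 0.534, -0.0], [-0.001, 0.001, -1.0]]
wrist_force: [-0.2, 0.4, -0.4]
gripper_width: 0.0663
```

apply_moves:
  plan:
    - [15,0,0,0,0,0,0]
    - [10,0,0,0,0,0,0]
    - [5,0,0,0,0,0,0]
    - [0,0,0,0,0,0,0]
    - [0,0,0,0,0,0,0]
    - [0,0,0,0,0,0,0]
    - [0,0,0,0,0,0,0]
    - [0,0,0,0,0,0,0]

```text
time: 6.3
eef_pos: [0.5568, -0.2078, 0.0577]
ee_rot: [[-0.534, 0.846, 0.0], [0.846, 0.534, 0.0], [0.0, 0.0, -1.0]]
wrist_force: [-0.5, -0.9, -0.2]
gripper_width: 0.0091
```

```bash
python3 s.py
python3 - <<'E'
from h import *
p=get_image("wrist");c=cloud(p);cv2.imwrite("pics/wrist4.png",p["frame"])
E
```

```text
6.3 [ 0.5568 -0.2078  0.0577] yaw 0.5629799084838727 z [ 0.e+00  1.e-04 -1.e+00] F [-0.51 -0.93 -0.22] [-0.102  0.032  0.005] 0.00905095251516556 [-0.486  0.67   1.547  0.     0.924 -1.049]
```

View pics/wrist4.png

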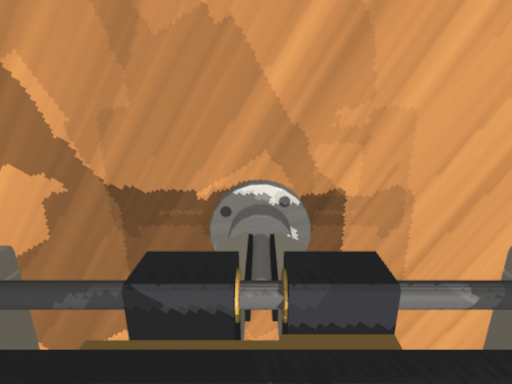

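The fingers hold the pin at (262,260), opening 9 mm. Now I pull it straight up.

apply_moves:
  plan:
    - [0,0,0,0.01,0,0,0]
    - [0,0,0,0.025,0,0,0]
    - [0,0,0,0.04,0,0,0]
    - [0,0,0,0.06,0,0,0]
    - [0,0,0,0.08,0,0,0]
    - [0,0,0,0.11,0,0,0]
    - [0,0,0,0.14,0,0,0]
    - [0,0,0,0.14,0,0,0]

```text
time: 7.35
eef_pos: [0.558, -0.2084, 0.2013]
ee_rot: [[-0.534, 0.846, 0.006], [0.846, 0.534, -0.003], [-0.006, 0.003, -1.0]]
wrist_force: [0.5, -0.7, -1.4]
gripper_width: 0.0093
```

```bash
python3 s.py
python3 - <<'E'
from h import *
q=get_image("scene");cv2.imwrite("pics/sc5.png",cv2.resize(q["frame"][70:210,140:290],None,fx=4,fy=4,interpolation=cv2.INTER_CUBIC))
p=get_image("wrist");c=cloud(p);cv2.imwrite("pics/wrist5.png",p["frame"])
E
```

```text
7.35 [ 0.558  -0.2084  0.2013] yaw 0.5631053231716414 z [ 0.0058 -0.003  -1.    ] F [ 0.54 -0.7  -1.38] [-0.036  0.034 -0.01 ] 0.009266904731870225 [-0.486  0.506  1.398  0.     1.23  -1.049]
```

View pics/sc5.png

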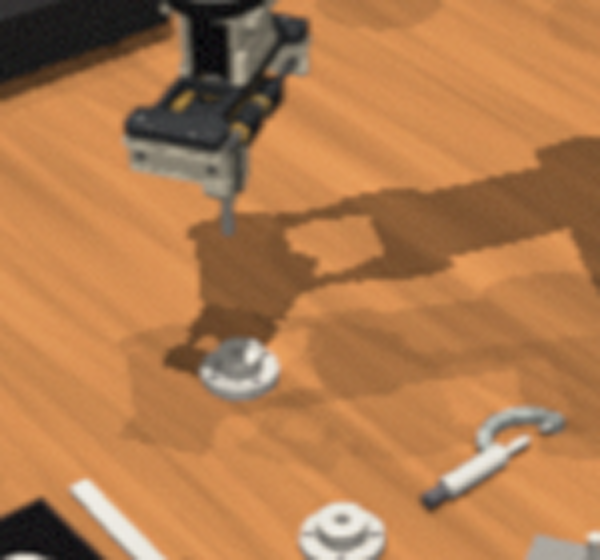

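View pics/wrist5.png

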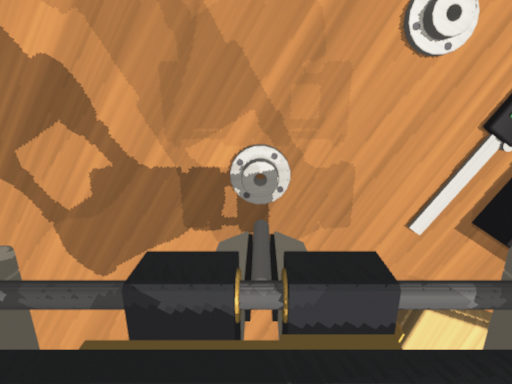

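The pin is out, hanging upright with its tip at (262,222), and the hub stayed put with its bore at (260,180). I measure the hub again in this view to get the offset between camera and tool.

```bash
python3 s.py
python3 - <<'E'
from h import *
p=get_image("wrist");c=cloud(p)
e=np.array([.558,-.207,0])
m=c.reshape(-1,3);m=m[np.hypot(*(m-e)[:,:2].T)<.045]
for lo,hi in [(.009,.015),(.025,.031)]:
    q=m[(m[:,2]>lo)&(m[:,2]<hi)];print(lo,len(q),np.round(q.mean(0),4),cv2.minEnclosingCircle((q[:,:2]*1000).astype(np.float32)) if len(q) else 0)
w=c[205:275,245:280].reshape(-1,3);w=w[(w[:,2]>.13)&(w[:,2]<.25)];print(len(w),w.min(0),w.max(0))
for zl in np.arange(.13,.25,.01):
    q=w[(w[:,2]>zl)&(w[:,2]<=zl+.01)]
    if len(q):print(round(zl,3),len(q),np.round(q.mean(0),4))
E
```

```text
7.45 [ 0.5566 -0.2077  0.1978] yaw 0.5630097490333896 z [ 3.e-04 -1.e-04 -1.e+00] F [ 0.02  0.3  -1.48] [-0.072  0.016  0.035] 0.009409246321404432 [-0.486  0.51   1.402  0.     1.229 -1.049]
0.009 1690 [ 0.5542 -0.206   0.0117] ((555.9410400390625, -208.72149658203125), 31.695096969604492)
0.025 955 [ 0.5557 -0.2084  0.0276] ((556.0963134765625, -208.97332763671875), 18.809648513793945)
1646 [ 0.54319008 -0.21060301  0.14087423] [ 0.5601117  -0.1931854   0.21978095]
0.14 82 [ 0.5545 -0.2055  0.1457]
0.15 104 [ 0.5547 -0.2054  0.1551]
0.16 112 [ 0.5544 -0.2055  0.1652]
0.17 205 [ 0.5538 -0.2034  0.176 ]
0.18 312 [ 0.5533 -0.2022  0.185 ]
0.19 388 [ 0.5534 -0.2024  0.1952]
0.2 314 [ 0.553  -0.2017  0.2046]
0.21 129 [ 0.5527 -0.1986  0.2135]
```

apply_moves:
  plan:
    - [0,0.001,0.03,0,0,0,0]
    - [0,0.002,0.08,0,0,0,0]
    - [0,0.003,0.13,0,0,0,0]
    - [0,0.005,0.18,0,0,0,0]
    - [0,0.006,0.23,0,0,0,0]
    - [0,0.007,0.28,0,0,0,0]
    - [0,0.008,0.323,0,0,0,0]
    - [0,0.008,0.323,0,0,0,0]

```text
time: 8.5
eef_pos: [0.5639, 0.118, 0.1963]
ee_rot: [[-0.537, 0.843, -0.003], [0.843, 0.537, 0.0], [0.002, -0.002, -1.0]]
wrist_force: [0.9, -1.2, -0.4]
gripper_width: 0.0092
```

```bash
python3 - <<'E'
from h import *
get_image("top")
p=get_image("wrist");c=cloud(p);cv2.imwrite("pics/wrist6.png",p["frame"])
np.save("c6.npy",c)
w=c.reshape(-1,3)
def rect(lo,hi):
    m=w[(w[:,2]>lo)&(w[:,2]<hi)&(np.hypot(w[:,0]-.502,w[:,1]-.22)<.12)];r=cv2.minAreaRect((m[:,:2]*1000).astype(np.float32));print(lo,len(m),np.round(m.mean(0),4),r)
rect(.036,.044);rect(.09,.1)
m=w[(w[:,2]>.077)&(w[:,2]<.084)]
for n in [(.528,.178),(.475,.2625),(.459,.288)]:
    q=m[np.hypot(*(m[:,:2]-n).T)<.009];print("pin",n,len(q),np.round((q.max(0)+q.min(0))/2,4) if len(q) else 0)
w=c[205:275,245:280].reshape(-1,3);w=w[(w[:,2]>.13)&(w[:,2]<.25)]
for zl in np.arange(.13,.17,.01):
    q=w[(w[:,2]>zl)&(w[:,2]<=zl+.01)]
    if len(q):print(round(zl,3),len(q),np.round(q.mean(0),4))
E
python3 s.py
```

```text
0.036 9861 [0.5185 0.1922 0.0398] ((518.95849609375, 191.8868408203125), (64.10404205322266, 131.93736267089844), 32.177513122558594)
0.09 1690 [0.5045 0.2149 0.0952] ((505.2103271484375, 214.2138214111328), (13.543850898742676, 52.4569206237793), 32.17787551879883)
pin (0.528, 0.178) 131 [0.5274 0.1785 0.0797]
pin (0.475, 0.2625) 0 0
pin (0.459, 0.288) 0 0
0.13 7 [0.5614 0.1183 0.1393]
0.14 91 [0.5619 0.1185 0.1453]
0.15 106 [0.5618 0.1184 0.1551]
0.16 114 [0.5618 0.1186 0.1651]
0.17 231 [0.5609 0.1208 0.1759]
8.6 [0.5643 0.1151 0.1966] yaw 0.5641023911812836 z [-2.1e-03 -6.0e-04 -1.0e+00] F [ 1.25 -0.57  0.22] [-0.079 -0.011  0.009] 0.008963665791321736 [ 0.068  0.48   1.457 -0.     1.207 -0.495]
```

View pics/wrist6.png

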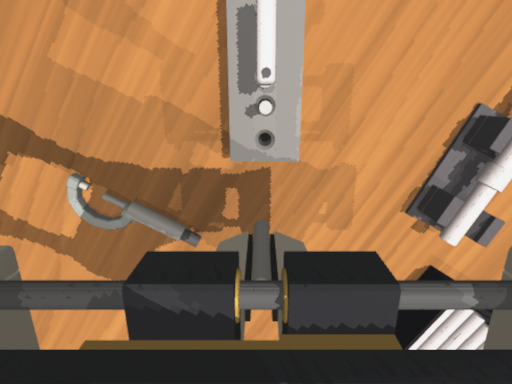

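apply_moves:
  plan:
    - [0,-0.01,0.019,0,0,0,0]
    - [0,-0.0207,0.0383,0,0,0,0]
    - [0,-0.0207,0.0383,-0.02,0,0,0]
    - [0,-0.0207,0.0383,-0.04,0,0,0]
    - [0,-0.0207,0.0383,-0.06,0,0,0]
    - [0,-0.0207,0.0383,-0.08,0,0,0]
    - [0,-0.0207,0.0383,-0.08,0,0,0]
    - [0,-0.0207,0.0383,-0.08,0,0,0]

```text
time: 9.6
eef_pos: [0.5443, 0.1539, 0.1186]
ee_rot: [[-0.534, 0.846, 0.001], [0.846, 0.534, 0.0], [-0.0, 0.001, -1.0]]
wrist_force: [0.8, 0.2, -0.9]
gripper_width: 0.0095
```

```bash
python3 - <<'E'
from h import *
q=get_image("scene");cv2.imwrite("pics/sc7.png",cv2.resize(q["frame"][150:260,230:370],None,fx=5,fy=5,interpolation=cv2.INTER_CUBIC))
p=get_image("wrist");c=cloud(p);cv2.imwrite("pics/wrist7.png",cv2.resize(p["frame"][120:310,190:340],None,fx=4,fy=4)[:600])
w=c.reshape(-1,3)
m=w[(w[:,2]>.036)&(w[:,2]<.044)&(np.hypot(w[:,0]-.502,w[:,1]-.22)<.12)];print(cv2.minAreaRect((m[:,:2]*1000).astype(np.float32)))
m=w[(w[:,2]>.077)&(w[:,2]<.084)]
for n in [(.528,.178)]:
    q=m[np.hypot(*(m[:,:2]-n).T)<.009];print("pin",n,len(q),np.round((q.max(0)+q.min(0))/2,4) if len(q) else 0)
w=c[200:275,245:280].reshape(-1,3)
for zl in np.arange(.04,.1,.01):
    q=w[(w[:,2]>zl)&(w[:,2]<=zl+.01)]
    if len(q):print(round(zl,3),len(q),np.round(q.mean(0),4))
E
python3 s.py
```

```text
((512.9105224609375, 201.6644744873047), (64.35459899902344, 154.79473876953125), 32.21451950073242)
pin (0.528, 0.178) 237 [0.5276 0.1786 0.0793]
0.04 223 [0.5486 0.1523 0.0405]
0.06 76 [0.5425 0.156  0.066 ]
0.07 100 [0.5425 0.156  0.0751]
0.08 116 [0.5424 0.1561 0.085 ]
0.09 196 [0.5417 0.1578 0.0963]
9.7 [0.5446 0.1537 0.1188] yaw 0.5630799792034771 z [ 1.9e-03  3.0e-04 -1.0e+00] F [-0.6   0.51  0.32] [-0.039  0.004  0.007] 0.0090292046913466 [ 0.14   0.546  1.583  0.     1.01  -0.423]
```

View pics/sc7.png

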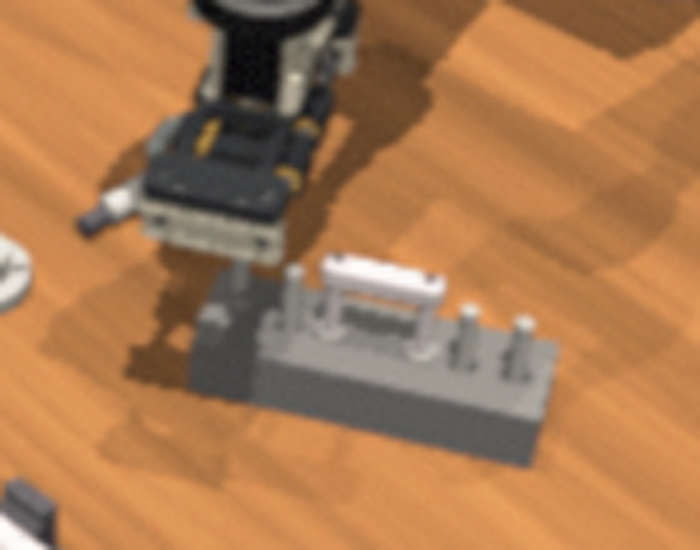

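View pics/wrist7.png

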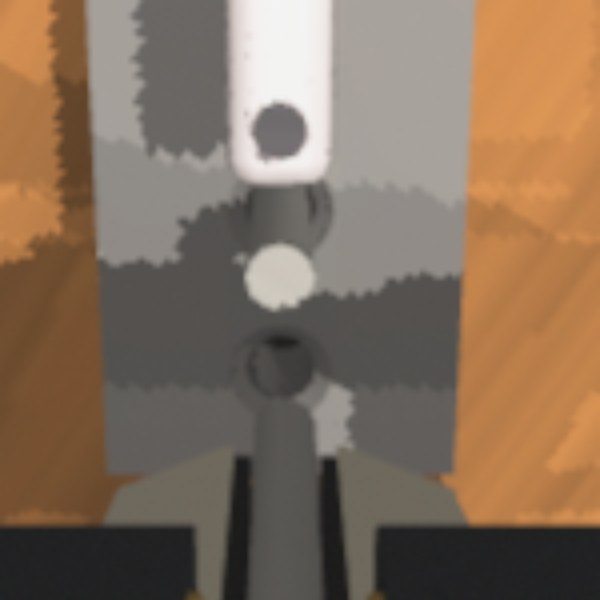

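The pin is about 1 mm to the right of the hole axis (crop column 285 against 281). I correct that and lower it slowly.

apply_moves:
  plan:
    - [0,-0.001,0.0005,0,0,0,0]
    - [0,-0.001,0.0005,-0.005,0,0,0]
    - [0,-0.001,0.0005,-0.01,0,0,0]
    - [0,-0.001,0.0005,-0.015,0,0,0]
    - [0,-0.001,0.0005,-0.02,0,0,0]
    - [0,-0.001,0.0005,-0.025,0,0,0]
    - [0,-0.001,0.0005,-0.03,0,0,0]
    - [0,-0.001,0.0005,-0.03,0,0,0]

```text
time: 10.7
eef_pos: [0.5429, 0.1539, 0.0873]
ee_rot: [[-0.534, 0.846, -0.001], [0.846, 0.534, -0.0], [0.0, -0.001, -1.0]]
wrist_force: [0.7, 0.0, -0.2]
gripper_width: 0.0094
```

```bash
python3 s.py
python3 - <<'E'
from h import *
q=get_image("scene");cv2.imwrite("pics/sc8.png",cv2.resize(q["frame"][150:260,230:370],None,fx=5,fy=5,interpolation=cv2.INTER_CUBIC))
p=get_image("wrist");c=cloud(p);cv2.imwrite("pics/wrist8.png",cv2.resize(p["frame"][120:310,190:340],None,fx=4,fy=4)[:600])
w=c[200:275,245:280].reshape(-1,3)
for zl in np.arange(.03,.1,.01):
    q=w[(w[:,2]>zl)&(w[:,2]<=zl+.01)]
    if len(q):print(round(zl,3),len(q),np.round(q.mean(0),4))
E
```

```text
10.7 [0.5429 0.1539 0.0873] yaw 0.5629871407842575 z [-8.e-04 -1.e-04 -1.e+00] F [ 0.67  0.   -0.22] [-0.049 -0.052  0.005] 0.009413360345167968 [ 0.14   0.586  1.615  0.     0.941 -0.423]
0.03 511 [0.54   0.1599 0.0386]
0.04 290 [0.5388 0.1609 0.042 ]
0.05 118 [0.5409 0.1563 0.0551]
0.06 219 [0.5401 0.1584 0.0662]
0.07 511 [0.5347 0.1672 0.0768]
0.08 516 [0.5367 0.1642 0.0839]
0.09 314 [0.5396 0.1601 0.0946]
0.1 119 [0.5392 0.1631 0.1034]
```

View pics/wrist8.png

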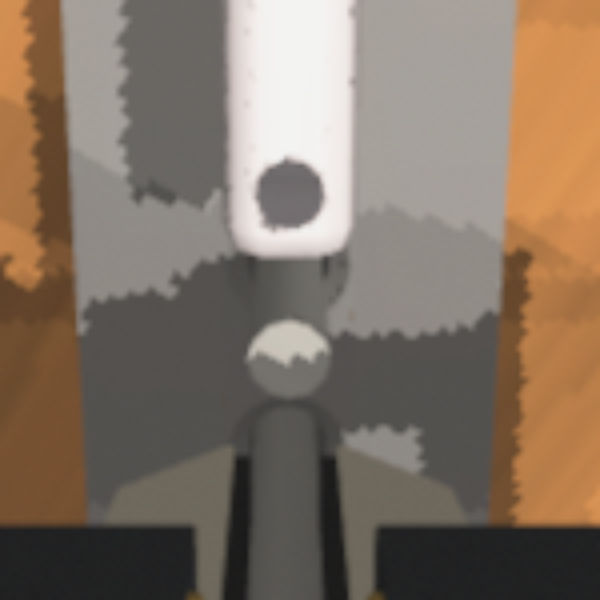

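The pin has entered the hole, centred and without force, so I push it home.

apply_moves:
  plan:
    - [0,0,0,-0.005,0,0,0]
    - [0,0,0,-0.01,0,0,0]
    - [0,0,0,-0.014,0,0,0]
    - [0,0,0,-0.017,0,0,0]
    - [0,0,0,-0.019,0,0,0]
    - [0,0,0,-0.02,0,0,0]
    - [0,0,0,-0.021,0,0,0]
    - [0,0,0,-0.021,0,0,0]

```text
time: 11.8
eef_pos: [0.5433, 0.154, 0.0676]
ee_rot: [[-0.534, 0.846, 0.001], [0.846, 0.534, 0.0], [-0.0, 0.001, -1.0]]
wrist_force: [-2.6, -0.1, 4.6]
gripper_width: 0.0094
```

```bash
python3 s.py
```

```text
11.8 [0.5433 0.154  0.0676] yaw 0.5630293942458633 z [ 9.e-04  1.e-04 -1.e+00] F [-2.56 -0.13  4.56] [-0.135  0.408  0.041] 0.009441962952338366 [ 0.14   0.614  1.63  -0.     0.897 -0.423]
```

apply_moves:
  plan:
    - [0,0,0,-0.001,0,0,0]
    - [0,0,0,-0.001,0,0,0]
    - [50,0,0,-0.001,0,0,0]
    - [50,0,0,0,0,0,0]
    - [50,0,0,0,0,0,0]
    - [50,0,0,0.03,0,0,0]
    - [50,0,0,0.06,0,0,0]
    - [50,0,0,0.1,0,0,0]

```text
time: 12.8
eef_pos: [0.5426, 0.1539, 0.1668]
ee_rot: [[-0.534, 0.846, -0.002], [0.846, 0.534, -0.0], [0.001, -0.002, -1.0]]
wrist_force: [0.6, 0.6, 0.4]
gripper_width: 0.0458
```

```bash
python3 s.py;python3 - <<'E'
from h import *
q=get_image("scene");cv2.imwrite("pics/sc9.png",cv2.resize(q["frame"][150:260,230:370],None,fx=5,fy=5,interpolation=cv2.INTER_CUBIC))
p=get_image("wrist");c=cloud(p);cv2.imwrite("pics/wrist9.png",cv2.resize(p["frame"][:300],None,fx=1.5,fy=1.5))
w=c.reshape(-1,3)
def rect(lo,hi):
    m=w[(w[:,2]>lo)&(w[:,2]<hi)&(np.hypot(w[:,0]-.502,w[:,1]-.22)<.12)];r=cv2.minAreaRect((m[:,:2]*1000).astype(np.float32));print(lo,len(m),np.round(m.mean(0),4),r)
rect(.036,.044);rect(.09,.1)
m=w[(w[:,2]>.074)&(w[:,2]<.088)]
for n in [(.528,.178),(.544,.153)]:
    q=m[np.hypot(*(m[:,:2]-n).T)<.009];print("pin",n,len(q),np.round((q.max(0)+q.min(0))/2,4) if len(q) else 0,np.median(q[:,2]))
E
```

```text
12.8 [0.5426 0.1539 0.1668] yaw 0.5629272719112225 z [-2.1e-03 -3.0e-04 -1.0e+00] F [0.63 0.62 0.43] [-0.076 -0.036  0.005] 0.045830480139161425 [ 0.14   0.489  1.532  0.     1.123 -0.423]
0.036 13341 [0.5056 0.2132 0.0398] ((509.49249267578125, 206.90670776367188), (64.17005157470703, 167.7373504638672), 32.166133880615234)
0.09 2323 [0.5    0.222  0.0952] ((501.0706787109375, 220.43035888671875), (13.98864459991455, 67.65435791015625), 32.24113464355469)
pin (0.528, 0.178) 155 [0.5274 0.1786 0.0779] 0.07962791040134626
pin (0.544, 0.153) 153 [0.5427 0.153  0.0776] 0.07975062251628309
```

View pics/sc9.png

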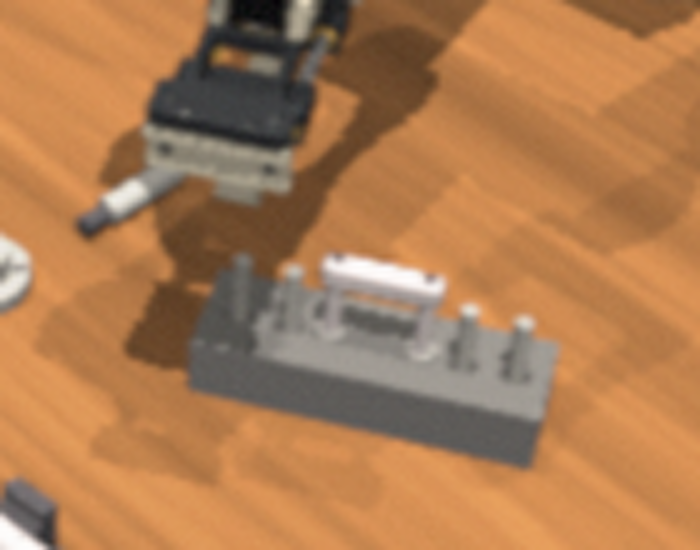

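View pics/wrist9.png

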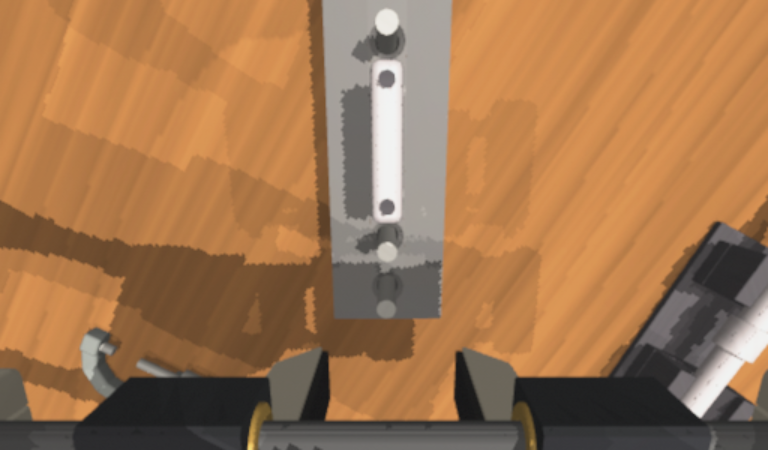

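The pin's top is at z = 0.0797, the same as the stored pins, so it is home and upright. Next I take the handle, with its bar centre at about (0.501, 0.221).

apply_moves:
  plan:
    - [50,-0.021,0.0335,0,0,0,0]
    - [50,-0.042,0.067,0,0,0,0]
    - [50,-0.042,0.067,-0.02,0,0,0]
    - [50,-0.042,0.067,-0.04,0,0,0]
    - [50,-0.042,0.067,-0.06,0,0,0]
    - [50,-0.042,0.067,-0.077,0,0,0]
    - [50,-0.042,0.067,-0.077,0,0,0]
    - [50,-0.042,0.067,-0.077,0,0,0]

```text
time: 13.9
eef_pos: [0.5013, 0.221, 0.0899]
ee_rot: [[-0.534, 0.846, 0.0], [0.846, 0.534, 0.0], [-0.0, 0.0, -1.0]]
wrist_force: [1.2, -0.9, 0.5]
gripper_width: 0.0457
```

```bash
python3 s.py;python3 - <<'E'
from h import *
q=get_image("scene");cv2.imwrite("pics/sc10.png",cv2.resize(q["frame"][150:260,230:370],None,fx=5,fy=5,interpolation=cv2.INTER_CUBIC))
p=get_image("wrist");cv2.imwrite("pics/wrist10.png",cv2.resize(p["frame"][:350],None,fx=1.5,fy=1.5))
E
```

```text
13.9 [0.5013 0.221  0.0899] yaw 0.5630706471669515 z [ 2.e-04  1.e-04 -1.e+00] F [ 1.15 -0.89  0.52] [-0.101  0.021 -0.026] 0.04573644185480789 [ 0.275  0.558  1.661  0.     0.922 -0.288]
```

View pics/sc10.png

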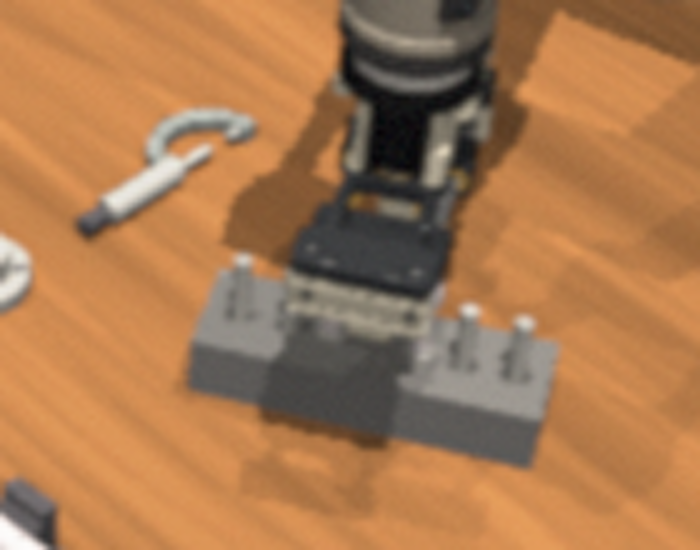

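View pics/wrist10.png

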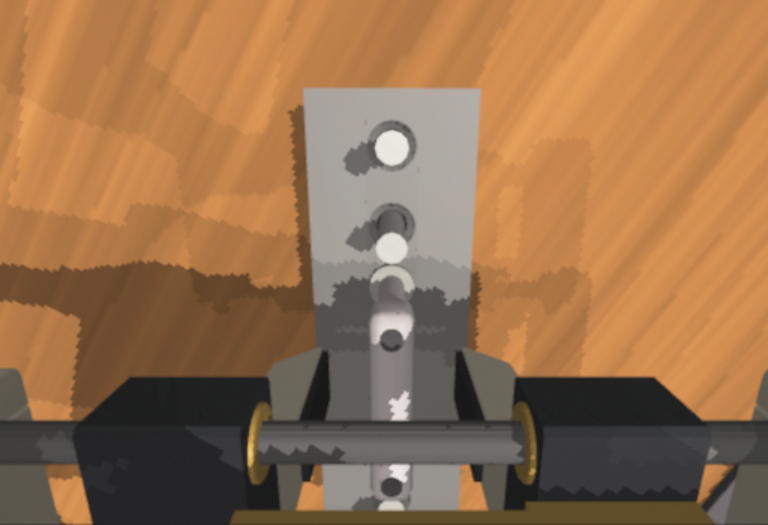

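The bar is centred between the fingers (column 391 in the crop, fingers at 327 and 457). Now I close.

apply_moves:
  plan:
    - [25,0,0,0,0,0,0]
    - [20,0,0,0,0,0,0]
    - [15,0,0,0,0,0,0]
    - [10,0,0,0,0,0,0]
    - [0,0,0,0,0,0,0]
    - [0,0,0,0,0,0,0]
    - [0,0,0,0,0,0,0]
    - [0,0,0,0,0,0,0]

```text
time: 15.0
eef_pos: [0.5013, 0.2211, 0.0898]
ee_rot: [[-0.534, 0.846, 0.001], [0.846, 0.534, 0.0], [-0.0, 0.001, -1.0]]
wrist_force: [1.4, 1.6, -0.9]
gripper_width: 0.0135
```

apply_moves:
  plan:
    - [0,0,0,0.003,0,0,0]
    - [0,0,0,0.008,0,0,0]
    - [0,0,0,0.014,0,0,0]
    - [0,0,0,0.02,0,0,0]
    - [0,0,0,0.026,0,0,0]
    - [0,0,0,0.03,0,0,0]
    - [0,0,0,0.03,0,0,0]
    - [0,0,0,0.03,0,0,0]

```text
time: 16.0
eef_pos: [0.501, 0.2209, 0.1196]
ee_rot: [[-0.534, 0.846, -0.0], [0.846, 0.534, -0.0], [0.0, -0.0, -1.0]]
wrist_force: [0.2, 1.6, -7.5]
gripper_width: 0.0137
```

```bash
python3 s.py;python3 - <<'E'
from h import *
q=get_image("scene");cv2.imwrite("pics/sc11.png",cv2.resize(q["frame"][130:260,230:370],None,fx=4,fy=4,interpolation=cv2.INTER_CUBIC))
p=get_image("wrist");c=cloud(p);cv2.imwrite("pics/wrist11.png",p["frame"])
w=c[:250,200:330].reshape(-1,3);m=w[(w[:,2]>.06)&(w[:,2]<.08)]
A=np.c_[m[:,:2],np.ones(len(m))];print("plane",np.linalg.lstsq(A,m[:,2],rcond=None)[0],m[:,2].mean())
E
```

```text
16.0 [0.501  0.2209 0.1196] yaw 0.5629790260535118 z [-3.e-04 -1.e-04 -1.e+00] F [ 0.15  1.61 -7.46] [-0.141  0.011 -0.045] 0.01366144528575818 [ 0.275  0.517  1.634  0.     0.99  -0.288]
plane [ 0.00200197 -0.00258872  0.06930434] 0.06955786445623442
```

View pics/sc11.png

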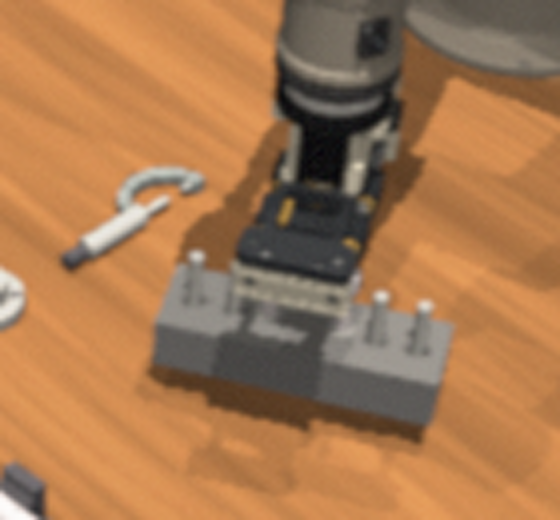

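The stand is off the bench and level (slope 0.003), and the force shows its weight, 7.5 N. I lift it another 7 cm and let it settle.

apply_moves:
  plan:
    - [0,0,0,0.005,0,0,0]
    - [0,0,0,0.015,0,0,0]
    - [0,0,0,0.027,0,0,0]
    - [0,0,0,0.039,0,0,0]
    - [0,0,0,0.051,0,0,0]
    - [0,0,0,0.061,0,0,0]
    - [0,0,0,0.067,0,0,0]
    - [0,0,0,0.07,0,0,0]

```text
time: 17.1
eef_pos: [0.5011, 0.221, 0.19]
ee_rot: [[-0.534, 0.846, 0.0], [0.846, 0.534, 0.0], [-0.0, 0.0, -1.0]]
wrist_force: [-0.1, 0.2, -7.9]
gripper_width: 0.0137
```

apply_moves:
  plan:
    - [0,0,0,0,0,0,0]
    - [0,0,0,0,0,0,0]
    - [0,0,0,0,0,0,0]
    - [0,0,0,0,0,0,0]
    - [0,0,0,0,0,0,0]
    - [0,0,0,0,0,0,0]
    - [0,0,0,0,0,0,0]
    - [0,0,0,0,0,0,0]

```text
time: 18.1
eef_pos: [0.5011, 0.221, 0.1897]
ee_rot: [[-0.534, 0.846, 0.0], [0.846, 0.534, 0.0], [-0.0, 0.0, -1.0]]
wrist_force: [-0.7, -0.3, -7.5]
gripper_width: 0.0137
```

```bash
python3 s.py;python3 - <<'E'
from h import *
q=get_image("scene");cv2.imwrite("pics/sc12.png",cv2.resize(q["frame"][110:260,150:370],None,fx=3.5,fy=3.5,interpolation=cv2.INTER_CUBIC))
p=get_image("wrist");c=cloud(p);cv2.imwrite("pics/wrist12.png",p["frame"])
w=c[:250,200:330].reshape(-1,3);m=w[(w[:,2]>.13)&(w[:,2]<.15)]
A=np.c_[m[:,:2],np.ones(len(m))];print("plane",np.linalg.lstsq(A,m[:,2],rcond=None)[0],m[:,2].mean())
m=w[(w[:,2]>.174)&(w[:,2]<.19)]
for n in [(.474,.2625),(.458,.288)]:
    q=m[np.hypot(*(m[:,:2]-n).T)<.012];print("pin",len(q),np.round(np.median(q,0),4))
ct=cloud(get_image("top"));
for n,y in [((.558,-.207),'hub')]:
    m=ct.reshape(-1,3);m=m[(np.hypot(*(m[:,:2]-n).T)<.05)&(m[:,2]>.006)];print(y,m[:,:].mean(0),m[:,2].max())
m=ct.reshape(-1,3);m=m[(np.hypot(*(m[:,:2]-(.544,.153)).T)<.012)&(m[:,2]>.172)];print("returned pin top",len(m),np.median(m,0) if len(m) else 0)
E
python3 s.py
```

```text
18.1 [0.5011 0.221  0.1897] yaw 0.5629808043992948 z [ 1.e-04  0.e+00 -1.e+00] F [-0.74 -0.3  -7.49] [-0.065  0.044 -0.01 ] 0.013699752723056494 [ 0.275  0.436  1.551 -0.     1.155 -0.288]
plane [ 0.00236277 -0.00237314  0.13932145] 0.13980286083643906
pin 376 [0.4739 0.2633 0.1797]
pin 404 [0.4582 0.2881 0.1798]
hub [ 0.55792834 -0.20676336  0.01699188] 0.033377339209996526
returned pin top 55 [0.54058471 0.15861989 0.49645949]
18.25 [0.5011 0.221  0.1898] yaw 0.5630044665436669 z [ 1.e-04  0.e+00 -1.e+00] F [-0.56  0.56 -7.88] [-0.058  0.031  0.076] 0.013825046037764433 [ 0.275  0.436  1.551  0.     1.155 -0.288]
```

View pics/sc12.png

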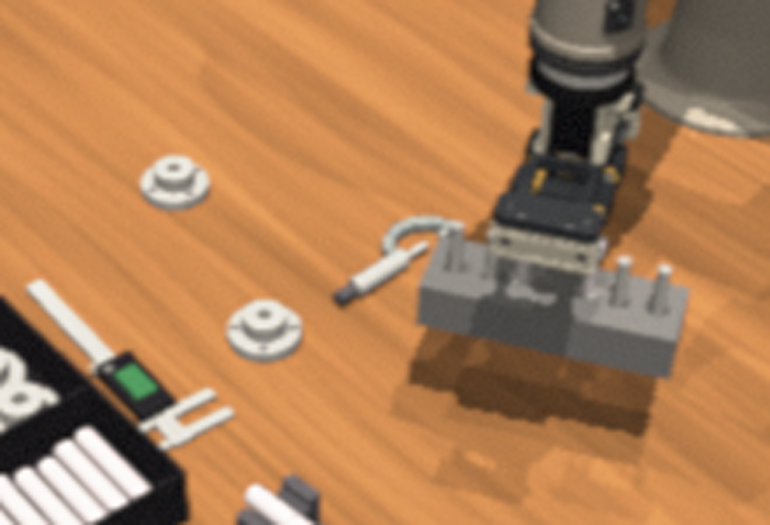

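View pics/wrist12.png

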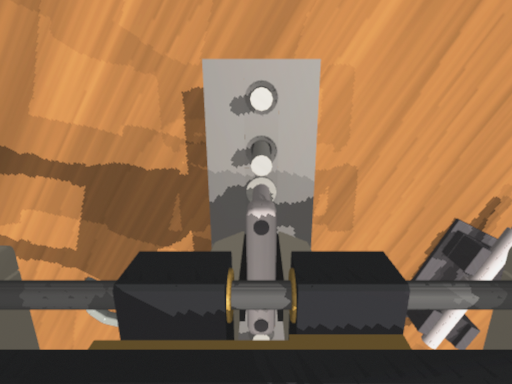

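The stand is held level with its underside 100 mm up. The returned pin shows at (452,245) in the crop, and the stored pins are seated. I hand the job in.

```bash
python3 -c "
from plant import order;print(order.job_done())"
```

```text
the job is handed in; nothing more can be done
None
```

I pulled the pin straight up out of the hub and pushed it home in the stand's empty hole. Then I took the stand by its handle and lifted it. It was still held in the air when I handed the job in at 18.3 s.

**Last checks that agreed:**
- **Returned pin:** while the stand was on the bench, its top was at z = 79.7 mm, the same as the stored pin beside it and within 1 mm of the hole axis.
- **Stand in the air:** the top was at 139.8 mm, so the underside is about 100 mm up. The slope is about 0.003 rad, and the arm was steady over the last second.
- **Grip:** the fingers are on the bar at 13.7 mm opening, carrying about 7.5 N.
- **Stored pins:** the two at y = -80 and -50 mm measured seated in the air.
- **Hub:** it is within about 1 mm of where it was. I did not re-measure the other things, but the arm never touched them.

**Not confirmed by measurement:** in the air, the arm blocked the overhead camera's view of the returned pin; that check returned a false height of 0.496 m. I could see the pin standing in its hole only in the scene picture. The stored pin beside it, at y = +50 mm, was hidden behind the gripper and not re-measured after lifting.

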